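Pack out a press with spacers and hold the clamp

ROBOT

A 6-joint arm with a two-finger parallel gripper is mounted at the origin on a cart in front of the work surface, level with it; the furniture and walls round the work are solid. World frame = base frame: x ahead of the robot, y to its left, z up, the work surface at z = 0. Lengths are in mm, angles in rad, forces in N, time in s.
With the tool pointing down it reaches from about 400 to 825 mm from the base axis. Payload 7 kg.
Tool frame: the origin (TCP) lies on the front face of the gripper's body, between the roots of the fingers; the fingertips stand 66 mm ahead of it and the grasp point (between the pads) lies 47 mm ahead of it; z points along the fingers, x is the direction in which the jaws open and shut, and the axes are right-handed (so a half turn about z gives the same grasp; the last joint's range is limited). The gripper opens to 88 mm and grips with 3 to 60 N. Pads are 19 mm wide; open, the fingers measure 130 mm over their backs; the gripper's body (78 mm by 193 mm) begins 47 mm behind the grasp point.
Start: joints at [1.56, 0.359, 0.012, 0, -1.224, -0.288], TCP at [198.711, 645.065, 292.161] pointing down, gripper open.
Joint ranges: [-3.07, 3.07], [-1.43, 2.12], [-1.02, 1.25], [-3.03, 1.67], [-3.05, -0], [-3.03, 3.03]. Speed limits (rad/s): [2.39, 2.39, 3.01, 3.14, 3.14, 3.14].

INTERFACE

Orientations are given as a unit quaternion [x, y, z, w].
In Python, from cell import bot, eyes, job gives the robot as it stands.
- The arm moves only by the tool arm_command, never from a script. Its argument "motion" is a list of rows, each a list of 6 numbers: the shift along the world's x, y, z in cm, then the turn, a rotation vector about the world's x, y, z in rad. In form: [[dx, dy, dz, rx, ry, rz], ...]. A call has 1 to 20 rows; each row shifts and turns the pose as measured when the row begins; what a row does not reach is not made up. A row lasts 1/8 s, in which the tool goes at most 62.5 mm and 10.7 degrees, less where a joint would pass 70% of its speed; a pose out of reach is approached as far as the arm can. A call is refused whole if a number of a shift passes 6.25 or a number of a turn 0.188, either way. A call with a gripper value outside its range is refused whole. "jaw" is the closure in counts, from 0 (fully open) to 255 (shut), set as the call begins (left out, the last holds). The fingers move at their own pace and stop on an object; the grip force is fixed at half the most. Time passes only in rows, so rows that do not move let the fingers close. It gives the time, the measured TCP pose, the force and the opening at its end, in the units of the state.
- bot.sense(): the state, without advancing time (a new reading comes with each control period).
- eyes.read_camera(name): name is "scene" or "side" or "wrist"; returns a dict with "image" (420x560x3 uint8, blue, green, red), "z_map" (420x560 float32, mm along the optical axis (not along the pixel's ray), 0 where there is no reading), "fx", "fy", "cx", "cy" (pixels), "k1" (the pictures are not rectified: a ray, as slopes to the right and down, at radius r is drawn at 1 + k1 r^2 times it, then the intrinsics apply), "R" (3x3) and "t" (3): a world point X has camera coordinates R X + t; the wrist camera has in their place "tool_from_camera" (4x4, takes a point from camera to tool coordinates, whose origin is the TCP and whose axes are the tool frame's). Camera axes: x right, y down, z forward; pixel columns grow to the right and rows downward; lengths in mm; the calibration is good to about 2 mm. A picture is of the moment at which its call begins: read the wrist's pose just before it.
- job.finish_job(): hands the job in, once; it reports no verdict.
The state is a dict: "t": time; "qpos": joint angles; "joint_vel": joint speeds; "effort": joint torques, N m; "tool_pos": TCP position; "tool_rot": TCP orientation; "contact_force": force on the tool from outside, world axes, zero at the start; "ft_torque": the same for the moment, N m; "width": opening from 0.0 (shut) to 1.0 (fully open).
Only numpy, scipy, OpenCV 4.12 (cv2) and the standard library are available. Lean on these libraries where they do the work, as an engineer would, in place of code of your own. Each camera call takes 0.05 s, during which the arm holds its last target. There are 200 camera calls.

TASK

Pack out the gap in the little press so that it can clamp: take spacer plates from the rack and stand them upright on the press's bed, face to face between the sliding jaw and the flow-cell block, until the jaw, pushed shut by its round spring button, bites on the pack clearly before its ears reach their stops, using no more plates than that takes. Finish while still holding the button pushed at least halfway in, with the pack clamped (the jaw springs open when let go); leave spare plates in the rack and the other things where they are.

Things in the scene. Friction and masses are not known exactly. Their poses are not given: they have to be found in the camera images.
- fixture: The press, fixed to the worktop: an aluminium base plate 200 x 76 x 12 mm, whose top is the bed, 12 mm above its origin. Origin on the worktop under the base; its x axis runs from the push button past the jaw to the flow-cell block (the pushing direction), y across, z up. Two dark stop lugs, 10 mm high, stand at the sides of the bed (y = +-30 mm, x from -18 to -6 mm); the jaw's low side ears run against them.
- jaw (a joint): How far the sliding jaw stands open from its stops, m: 0 = its ears are on the stop lugs (it cannot go further, even if the pack is still loose), 0.060 = fully open, where a light return spring (1.3 N open, 2.5 N closed) keeps it when it is not pushed. The jaw is a steel block 28 mm long, 30 mm wide (74 mm over its 10 mm high ears), 50 mm high, that slides along the fixture's x on the bed. A pack clamps when the pushed jaw stops on it with 1 to 15.5 mm still left here.
- jaw_face (a point): Centre of the jaw's flat front face (it looks along the fixture's +x to the block), 25 mm above the bed; it moves with the jaw. At joint value 0 it is at fixture x = -10 mm.
- button (a joint): How far the push button is pressed into the jaw, m: 0 = out, 0.008 = fully in. It gives after about 4 N and takes about 10 N to press fully in, so the jaw moves first and the button sinks when the jaw has met the pack or its stops.
- button_face (a point): Centre of the outer face of the button, a black disc of 30 mm diameter, 8 mm thick, on a stem at the jaw's back (it looks along the fixture's -x, to the robot), 28 mm above the bed (40 mm above the worktop). 22 mm behind the jaw's back face with the button out. Nothing stands behind it.
- cell_block: The flow-cell block, aluminium, 40 mm long, 26 mm wide (narrower than the plates), 50 mm high with 8 mm high mounting feet at its sides and two white ports 8 mm high on top, bolted on the far part of the bed; its place along the bed differs from time to time. Origin on the bed under the middle of its front face; x as the fixture's.
- block_face (a point): Centre of the block's flat front face (it looks along the fixture's -x to the jaw), 25 mm above the bed. With the jaw on its stops the gap between jaw face and this face is 13 to 33 mm.
- rack: Grey spacer rack, 140 x 56 mm, fixed; the plates stand on its 6 mm high floor between ribs that rise 4 mm more, in a row along its x axis, 32 mm apart. Origin on the worktop under its centre.
- timer: Bench timer, bystander, 62 x 68 x 19 mm, lying on the worktop. Origin under its centre.
- vial_1: Small capped vial, bystander, 23 mm diameter, 51 mm high. Origin under its centre.
- slide_carton: Small carton, bystander, 30 x 78 x 52 mm. Origin under its centre.
- spacer_0: Steel spacer plate, one of four equal ones: 12 mm thick (its x), 36 mm wide (its y), 50 mm high (z), standing upright in the rack; 60 g. Origin at the centre of its underside. Best gripped across its 36 mm width from above; set it some 10 mm clear of plates already on the bed (and of the block), so that the fingers do not catch them: the jaw slides the plates together when it is pushed.
- spacer_1: Steel spacer plate, one of four equal ones: 12 mm thick (its x), 36 mm wide (its y), 50 mm high (z), standing upright in the rack; 60 g. Origin at the centre of its underside. Best gripped across its 36 mm width from above; set it some 10 mm clear of plates already on the bed (and of the block), so that the fingers do not catch them: the jaw slides the plates together when it is pushed.
- spacer_2: Steel spacer plate, one of four equal ones: 12 mm thick (its x), 36 mm wide (its y), 50 mm high (z), standing upright in the rack; 60 g. Origin at the centre of its underside. Best gripped across its 36 mm width from above; set it some 10 mm clear of plates already on the bed (and of the block), so that the fingers do not catch them: the jaw slides the plates together when it is pushed.
- spacer_3: Steel spacer plate, one of four equal ones: 12 mm thick (its x), 36 mm wide (its y), 50 mm high (z), standing upright in the rack; 60 g. Origin at the centre of its underside. Best gripped across its 36 mm width from above; set it some 10 mm clear of plates already on the bed (and of the block), so that the fingers do not catch them: the jaw slides the plates together when it is pushed.
Not all that is in view belongs to the job. What is shaped like the spacer_2 but blue is not meant. Leave any orange look-alike of the spacer_1 alone.

How it is judged:
By the outcome, as a careful person would: the job done as asked, in the order asked, and still so for the second after the job is handed in, while the arm keeps its last pose, push and grip.
It also fails if it takes over 72 s, if anything falls off the work surface, if the arm or the gripper's body presses on something with over 40 N, if the wrist force passes 120 N, or if a joint passes its speed limit or range.

## Working session

There is one attempt and no reset: what is moved stays moved. The work goes in short steps, Python scripts to look and compute and a tool call to move; the robot and the scene stay as the last step left them, time stands still between calls to the robot, and variables do not carry over. Pictures are saved under pics/ and viewed, about 8 in all and at most 12, crops included, and the job is handed in when it is done.

Besides the shell and the picture viewer there is one more tool, called after ">>>" as name(argument=value, ...), one argument or row to a line, values as JSON. arm_command: Moves the arm, as the interface text tells. Its arguments: {"type":"object","properties":{"motion":{"type":"array"},"jaw":{"type":"number"}},"required":["motion"]}

```bash
ls; mkdir -p pics; cat > h.py <<'E'
import numpy as np, cv2
from cell import bot, eyes, job
from scipy.spatial.transform import Rotation as Ro
def grab(n):
    s=bot.sense(); c=eyes.read_camera(n)
    if n=="wrist":
        T=np.eye(4); T[:3,:3]=Ro.from_quat(s["tool_rot"]).as_matrix(); T[:3,3]=s["tool_pos"]
        W=T@np.array(c["tool_from_camera"]); 
    else:
        W=np.eye(4); R=np.array(c["R"]); W[:3,:3]=R.T; W[:3,3]=-R.T@np.array(c["t"])
    c["W"]=W; return c
def slopes(c,uv):
    uv=np.atleast_2d(np.array(uv,float)); K=np.array([[c["fx"],0,c["cx"]],[0,c["fy"],c["cy"]],[0,0,1.]])
    return cv2.undistortPoints(uv[:,None],K,np.array([c["k1"],0,0,0.]))[:,0]
def onplane(c,uv,z):
    d=np.c_[slopes(c,uv),np.ones(len(np.atleast_2d(uv)))]@c["W"][:3,:3].T; o=c["W"][:3,3]
    return o+d*((z-o[2])/d[:,2])[:,None]
def cloud(c):
    h,w=c["z_map"].shape; v,u=np.mgrid[:h,:w]
    s=slopes(c,np.c_[u.ravel(),v.ravel()]); z=c["z_map"].ravel()
    P=np.c_[s*z[:,None],z]@c["W"][:3,:3].T+c["W"][:3,3]; P[z==0]=np.nan
    return P.reshape(h,w,3)
def project(c,X):
    X=np.atleast_2d(X); p=(X-c["W"][:3,3])@c["W"][:3,:3]; s=p[:,:2]/p[:,2:]; s=s*(1+c["k1"]*(s**2).sum(1,keepdims=True))
    return s*[c["fx"],c["fy"]]+[c["cx"],c["cy"]]
E
python3 - <<'E'
from h import *
s=bot.sense(); print({k:np.round(v,3) for k,v in s.items()})
ims=[]
for n in ("scene","side"):
    c=grab(n); np.save(n+".npy",c,allow_pickle=True); ims.append(c["image"]); print(n,c["W"].round(2),c["fx"])
    cv2.imwrite(f"pics/{n}.png",cv2.resize(c["image"],(800,600)))
c=grab("wrist"); np.save("wrist.npy",c,allow_pickle=True); print(c["W"].round(2),c["fx"],c["tool_from_camera"])
E
```

```text
pics
{'t': np.float64(0.0), 'qpos': array([ 1.56 ,  0.359,  0.011, -0.   , -1.224, -0.288]), 'joint_vel': array([ 0.001, -0.001,  0.   ,  0.002, -0.001, -0.001]), 'effort': array([ 1.0000e-03, -5.8273e+01,  2.9304e+01,  6.9970e+00,  7.0000e-03,
       -0.0000e+00]), 'tool_pos': array([198.617, 644.722, 291.22 ]), 'tool_rot': array([-0.594,  0.805, -0.001, -0.001]), 'contact_force': array([-0.946,  0.213, -0.43 ]), 'ft_torque': array([-0.028, -0.016,  0.058]), 'width': np.float64(1.001)}
scene [[ 7.0000e-01 -3.1000e-01  6.4000e-01 -1.0809e+02]
 [-7.2000e-01 -3.0000e-01  6.3000e-01 -6.2357e+02]
 [-0.0000e+00 -9.0000e-01 -4.3000e-01  4.8764e+02]
 [ 0.0000e+00  0.0000e+00  0.0000e+00  1.0000e+00]] 431.3872325017166
side [[ 8.8000e-01 -3.0000e-01  3.8000e-01  1.4033e+02]
 [-4.8000e-01 -5.1000e-01  7.1000e-01 -7.8301e+02]
 [-2.0000e-02 -8.0000e-01 -5.9000e-01  7.6565e+02]
 [ 0.0000e+00  0.0000e+00  0.0000e+00  1.0000e+00]] 460.73138326472883
[[-2.9000e-01 -9.1000e-01 -2.9000e-01  2.7495e+02]
 [-9.6000e-01  2.8000e-01  9.0000e-02  6.1954e+02]
 [ 0.0000e+00  3.0000e-01 -9.5000e-01  3.8433e+02]
 [ 0.0000e+00  0.0000e+00  0.0000e+00  1.0000e+00]] 296.39104725537413 [[ 9.99999996e-01 -3.28574054e-05  8.20471084e-05  1.76299015e+00]
 [ 6.74171999e-06  9.53979654e-01  2.99871339e-01 -8.03951466e+01]
 [-8.81242663e-05 -2.99871337e-01  9.53979650e-01 -9.30187747e+01]
 [ 0.00000000e+00  0.00000000e+00  0.00000000e+00  1.00000000e+00]]
```

View pics/scene.png

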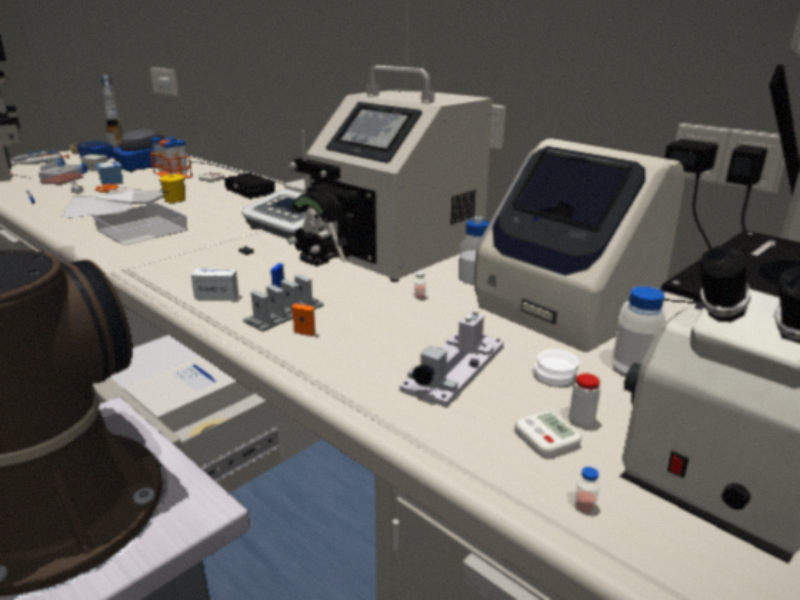

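View pics/side.png

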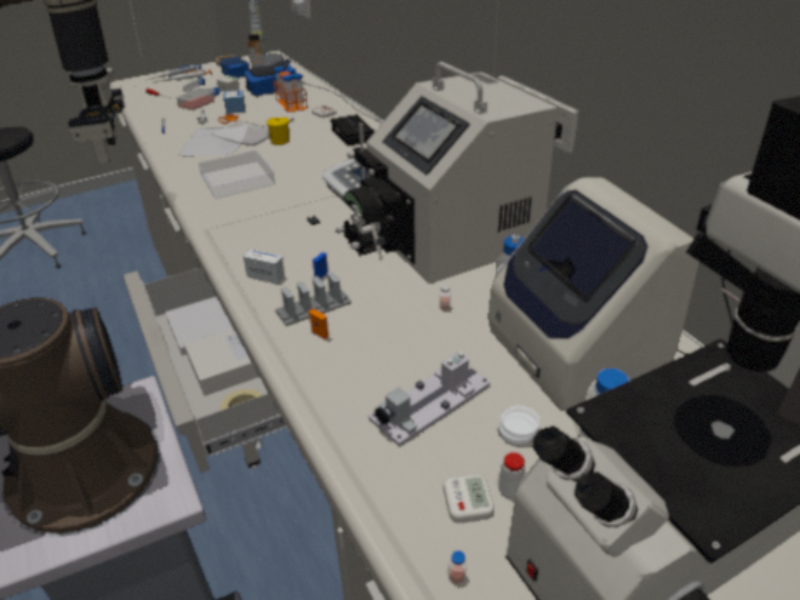

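Both pictures show the rack with four grey plates (scene ≈(283,300), side ≈(313,297)). The blue (277,273) and orange (304,319) look-alikes stand beside it, outside. The press is at scene (450,365) with its black button at (423,374) and its block at (470,332). Next I locate them with the depth map.

```bash
python3 - <<'E'
from h import *
k=.7
for n,pts in (("scene",dict(rack=(283,318),plates=(259,300),p3=(305,287),orange=(304,319),blue=(277,273),button=(423,374),jaw=(434,356),blk=(470,326),basefar=(497,342),basenear=(440,398))),
  ("side",dict(pl0=(288,295),pl3=(334,282),orange=(319,322),blue=(320,264),button=(381,414),jaw=(397,394),blk=(455,362),basecornerR=(486,384),corL=(372,416)))):
    c=np.load(n+".npy",allow_pickle=True).item(); P=cloud(c)
    for a,(u,v) in pts.items():
        u,v=int(u*k),int(v*k); print(n,a,np.nanmedian(P[v-1:v+2,u-1:u+2].reshape(-1,3),0).round(1))
    # top cells
    M=(P[...,0]>300)&(P[...,0]<800)&(P[...,1]>-400)&(P[...,1]<300)
    for nm,(x0,x1,y0,y1) in dict(press=(380,720,-260,-20),rack=(380,720,0,220)).items():
        m=M&(P[...,2]>5)&(P[...,2]<75)&(P[...,0]>x0)&(P[...,0]<x1)&(P[...,1]>y0)&(P[...,1]<y1)
        q=P[m]; print(nm,len(q),np.nanpercentile(q,[1,50,99],axis=0).round(0).tolist())
E
```

```text
scene rack [451.3 179.7   6. ]
scene plates [415.1 192.5  45.5]
scene p3 [511.5 190.8  43.8]
scene orange [443.8 110.3  28.8]
scene blue [513.6 280.3  42.5]
scene button [ 433.  -161.6   46.8]
scene jaw [ 457.3 -157.8   61.9]
scene blk [ 569.5 -135.7   59. ]
scene basefar [ 628.6 -145.9   11. ]
scene basenear [ 445.7 -182.1   10.9]
press 4329 [[432.0, -258.0, 6.0], [598.0, -157.0, 29.0], [712.0, -50.0, 74.0]]
rack 2073 [[403.0, 61.0, 5.0], [483.0, 182.0, 35.0], [714.0, 217.0, 73.0]]
side pl0 [420.6 190.8  54.3]
side pl3 [513.1 190.5  52.3]
side orange [445.8 104.8  39. ]
side blue [524.8 282.8  35.1]
side button [ 433.6 -160.5   50.5]
side jaw [ 468.9 -142.8   61. ]
side blk [ 585.  -127.7   61.4]
side basecornerR [ 634.5 -150.5    8.7]
side corL [ 435.4 -126.2   11.8]
press 3572 [[434.0, -258.0, 6.0], [574.0, -154.0, 24.0], [710.0, -54.0, 73.0]]
rack 1562 [[406.0, 60.0, 5.0], [499.0, 182.0, 34.0], [716.0, 218.0, 73.0]]
```

>>> arm_command(
  motion=[
    [2.9,-5,0,0,0,0.03],
    [2.9,-5,0,0,0,0.03],
    [2.9,-5,0,0,0,0.03],
    [2.9,-5,0,0,0,0.03],
    [2.9,-5,0,0,0,0.03],
    [2.9,-5,0,0,0,0.03],
    [2.9,-5,0,0,0,0.03],
    [2.9,-5,0,0,0,0.03],
    [2.9,-5,0,0,0,0.03],
    [2.9,-5,0,0,0,0.03],
    [0,0,0,0,0,0],
    [0,0,0,0,0,0],
  ],
  jaw=0,
)

```text
t: 1.65
tool_pos: [493.0, 127.0, 288.3]
tool_rot: [0.711, -0.703, 0.002, 0.001]
contact_force: [0.1, -0.3, 0.6]
width: 0.998
```

```bash
python3 - <<'E'
from h import *
c=grab("wrist"); np.save("w1.npy",c,allow_pickle=True)
cv2.imwrite("pics/w1.png",cv2.resize(c["image"],(800,600)))
P=cloud(c)
m=(P[...,2]>50)&(P[...,2]<75)&(P[...,0]>350)&(P[...,0]<680)&(abs(P[...,1])<330)
n,l,st,_=cv2.connectedComponentsWithStats(m.astype(np.uint8))
for i in range(1,n):
    if st[i,4]<15: continue
    q=P[l==i]; r=cv2.minAreaRect(q[:,:2].astype(np.float32)); print(st[i],np.median(q,0).round(1),[np.round(a,1) for a in r], c["image"][l==i].mean(0).round())
E
```

```text
[174   0   7  27 128] [668.7 223.6  67. ] [array([669.1, 223.6]), array([ 1.6, 21.6]), np.float64(87.2)] [29. 31. 33.]
[176  54  22  13 154] [626.3 217.5  63.9] [array([627.2, 217.8]), array([15.4,  8.8]), np.float64(89.0)] [118. 128. 135.]
[157  62   4  22  55] [614.5 243.9  70.3] [array([615. , 243.8]), array([ 2.6, 19.6]), np.float64(85.8)] [70. 75. 79.]
[108  74  20  10  94] [609.1 286.2  74.4] [array([609.6, 284.1]), array([19.1,  8.4]), np.float64(88.4)] [43. 45. 48.]
[ 492   92   30   41 1084] [ 585.5 -118.9   62.5] [array([ 585.4, -124. ]), array([40.6, 27. ]), np.float64(11.9)] [155. 154. 159.]
[94 94 28  2 29] [595.1 301.5  63.9] [array([595.3, 303.8]), array([33.9,  0.4]), np.float64(88.3)] [ 91.  98. 104.]
[124  94  24   1  24] [595.  268.9  70.7] [array([595.1, 269.9]), array([25.5,  0.2]), np.float64(88.5)] [81. 88. 93.]
[120 145  26  32 240] [524.8 290.7  50.8] [array([524.8, 291. ]), array([35.5, 12.8]), np.float64(30.4)] [176. 100.  71.]
[194 163  33  12 360] [517.1 200.9  56.4] [array([517.1, 201.8]), array([35.7, 11.7]), np.float64(89.7)] [185. 188. 188.]
[198 191  32  12 361] [485.3 199.1  56.5] [array([484.8, 199.4]), array([12.4, 35.1]), np.float64(1.5)] [193. 195. 195.]
[489 201  32  28 707] [ 469.2 -144.9   62.3] [array([ 467.7, -149.1]), array([28.2, 31.4]), np.float64(12.6)] [140. 142. 142.]
[107 217  20  31 284] [438.9 323.7  52.5] [array([439., 320.]), array([39.4, 19.8]), np.float64(0.3)] [207. 209. 211.]
[200 217  31  12 337] [453.7 198.7  56.3] [array([453. , 199.3]), array([11.8, 35.3]), np.float64(0.2)] [97. 98. 99.]
[272 218  30  19 202] [447.2 114.2  50.8] [array([446.9, 114.8]), array([12. , 35.6]), np.float64(21.9)] [ 37.  78. 145.]
[491 233  19   9 120] [ 436.4 -153.7   53.6] [array([ 435.8, -155.5]), array([ 8.3, 23.5]), np.float64(9.9)] [51. 52. 55.]
[203 242  30  12 306] [421.7 196.9  56.4] [array([420.6, 198. ]), array([12.2, 34.5]), np.float64(1.3)] [92. 94. 94.]
```

View pics/w1.png

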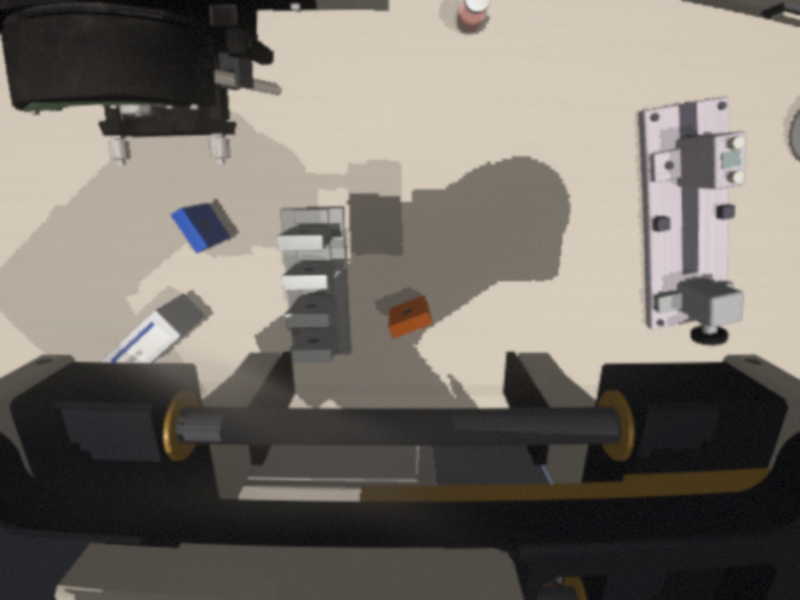

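The view shows four grey plates in the rack at (302,240), (305,282), (310,310) and (312,345). The orange plate (410,317) and blue plate (200,226) stand loose outside the rack, so they are not the ones. The press lies at 12°, with its jaw at (710,300) and block at (712,155). I start with the nearest grey plate.

>>> arm_command(
  motion=[
    [-2.4,2.4,-4.5,0,0,0.01],
    [-2.4,2.4,-4.5,0,0,0.01],
    [-2.4,2.4,-4.5,0,0,0],
    [0,0,0,0,0,0],
    [0,0,0,0,0,0],
  ],
  jaw=80,
)

```text
t: 2.33
tool_pos: [417.3, 206.5, 151.7]
tool_rot: [0.722, -0.692, 0.003, -0.001]
contact_force: [-1.0, -0.7, 0.4]
width: 0.687
```

```bash
cat >> h.py <<'E'
def tops(c,x0,x1,y0,y1,z0,z1):
    P=cloud(c); m=(P[...,2]>z0)&(P[...,2]<z1)&(P[...,0]>x0)&(P[...,0]<x1)&(P[...,1]>y0)&(P[...,1]<y1)
    n,l,st,_=cv2.connectedComponentsWithStats(m.astype(np.uint8))
    for i in range(1,n):
        if st[i,4]<60: continue
        q=P[l==i]; r=cv2.minAreaRect(q[:,:2].astype(np.float32)); print(st[i],np.median(q,0).round(1),[np.round(a,1).tolist() for a in r])
E
python3 - <<'E'
from h import *
c=grab("wrist"); np.save("w2.npy",c,allow_pickle=True)
cv2.imwrite("pics/w2.png",c["image"])
s=bot.sense(); print(s["tool_pos"].round(1),s["tool_rot"].round(4),s["width"])
tops(c,400,560,150,250,50,62)
P=cloud(np.load("w1.npy",allow_pickle=True).item()); m=(P[...,2]>75)&(P[...,1]>50)&(P[...,1]<330)&(P[...,0]>540); print(P[m].min(0),P[m][P[m][:,0].argsort()[:3]])
for n in("scene","side"):
    P=cloud(np.load(n+".npy",allow_pickle=True).item()); m=(P[...,2]>120)&(P[...,2]<300)&(P[...,1]>-50)&(P[...,1]<330)&(P[...,0]>540)&(P[...,0]<760); print(n,np.percentile(P[m],[0.5,50],axis=0).round())
E
```

```text
[417.3 206.2 151.7] [ 0.7216 -0.6923  0.0024 -0.0012] 0.6881096040107239
[ 261   74   62   24 1302] [516.2 201.8  56.4] [[516.4, 201.7], [12.0, 36.5], 1.3]
[ 263  129   59   21 1150] [485.  199.9  56.4] [[484.9, 199.7], [12.2, 36.3], 1.4]
[ 262  178   56   21 1064] [453.2 199.6  56.4] [[452.4, 199.5], [12.3, 36.1], 0.9]
[262 224  53  20 982] [421.7 198.4  56.3] [[420.3, 198.7], [12.7, 36.1], 2.2]
[575.35060022 202.9705379   75.00401676] [[575.35060022 317.4462166   79.89254735]
 [575.37200974 318.706669    79.57452241]
 [575.37982772 318.90221348  80.92855885]]
scene [[605. -47. 121.]
 [695. 213. 200.]]
side [[606. -47. 121.]
 [701. 214. 204.]]
```

View pics/w2.png

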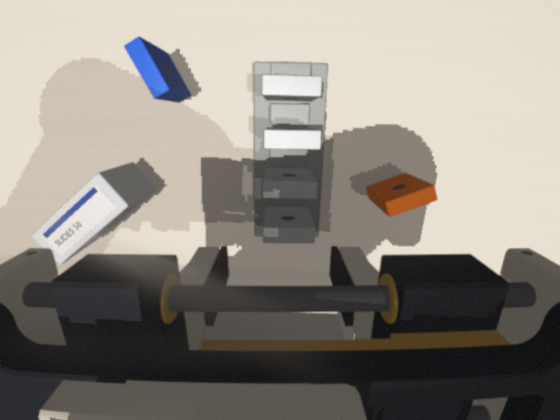

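The crop confirms it. The nearest grey plate is at (290,225) in the rack, and the gripper is over it. The orange (400,193) and blue (157,70) plates are clear of the fingers.

>>> arm_command(
  motion=[
    [0.4,-0.8,-1,0,0,-0.02],
    [0,0,0,0,0,0],
    [0,0,-3,0,0,0],
    [0,0,0,0,0,0],
  ],
)

```text
t: 2.88
tool_pos: [424.0, 197.6, 113.1]
tool_rot: [0.713, -0.701, 0.002, -0.004]
contact_force: [0.0, -0.0, 0.5]
width: 0.685
```

>>> arm_command(
  motion=[
    [-0.3,0.1,-1.3,0,0,0],
    [0,0,-1.2,0,0,0],
    [0,0,0,0,0,0],
    [0,0,0,0,0,0],
  ],
)

```text
t: 3.38
tool_pos: [422.1, 199.3, 88.6]
tool_rot: [0.713, -0.701, 0.003, -0.005]
contact_force: [-0.0, 0.4, -0.7]
width: 0.689
```

>>> arm_command(
  motion=[
    [0,0,0,0,0,0],
    [0,0,0,0,0,0],
    [0,0,0,0,0,0],
    [0,0,0,0,0,0],
    [0,0,0,0,0,0],
  ],
  jaw=255,
)

```text
t: 4.0
tool_pos: [422.4, 199.7, 89.4]
tool_rot: [0.713, -0.701, 0.003, -0.006]
contact_force: [-0.2, -0.3, 0.2]
width: 0.408
```

>>> arm_command(
  motion=[
    [0,0,3,0,0,0],
    [0,0,4.5,0,0,0],
    [1.8,-4.7,1,0,0,0.027],
    [1.8,-4.7,0,0,0,0.027],
    [1.8,-4.7,0,0,0,0.027],
    [1.8,-4.7,0,0,0,0.027],
    [1.8,-4.7,0,0,0,0.027],
    [1.8,-4.7,0,0,0,0.027],
    [1.5,-3.5,0,0,0,0.027],
    [0,0,0,0,0,0],
    [0,0,0,0,0,0],
  ],
)

```text
t: 5.38
tool_pos: [547.5, -127.2, 176.8]
tool_rot: [0.779, -0.627, 0.003, -0.007]
contact_force: [-0.4, -1.0, -0.2]
width: 0.403
```

```bash
python3 - <<'E'
from h import *
s=bot.sense(); R=Ro.from_quat(s["tool_rot"]).as_matrix(); print(s["tool_pos"].round(1),np.degrees(np.arctan2(R[1,0],R[0,0])),R[:,2].round(4),s["width"])
c=grab("wrist"); np.save("w3.npy",c,allow_pickle=True)
cv2.imwrite("pics/w3.png",c["image"])
tops(c,420,640,-220,-60,58,68)
tops(c,420,640,-220,-60,18,28)
tops(c,400,680,-220,-60,8,15)
E
```

```text
[ 547.5 -127.2  176.8] -77.6510722201738 [ 0.0126  0.0076 -0.9999] 0.402562344761341
[ 269  152   37   55 1692] [ 586.8 -124.4   62.6] [[585.7, -125.1], [40.0, 25.4], 11.8]
[267 312  36  24 844] [ 467.2 -150.1   62.9] [[466.5, -150.2], [25.6, 30.0], 14.0]
[243 156  26  29 705] [ 581.  -100.3   20.5] [[580.4, -100.0], [24.1, 21.5], 11.8]
[305 157  24  28 637] [ 591.7 -150.1   20.5] [[591.4, -150.7], [23.3, 19.7], 12.8]
[245 218  14  14 177] [ 532.1 -105.7   22.2] [[531.7, -105.8], [11.6, 11.8], 13.0]
[311 219  15  14 184] [ 544.5 -164.    22.3] [[543.9, -164.4], [11.9, 11.9], 9.3]
[ 241  113   91  143 7163] [ 573.1 -126.1   12.5] [[569.0, -128.5], [129.0, 76.6], 12.2]
```

View pics/w3.png

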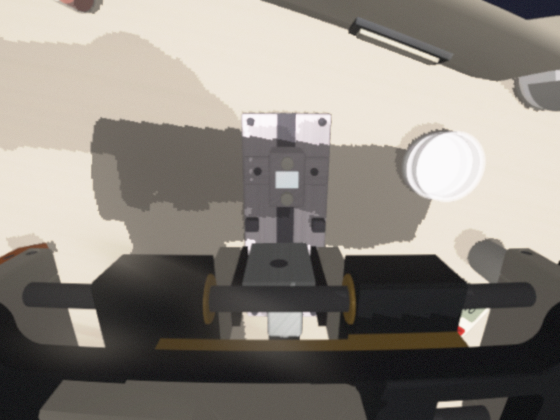

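The view shows the held plate between the fingers, above the bed at (280,262). The lugs are at (252,225) and (318,226), and the block is at (287,178). The measured gap is about 26.7 mm, so three plates would leave about 9 mm, while two would not reach.

>>> arm_command(
  motion=[
    [0.4,-0.5,-2,0,0,0],
    [0,0,-2.5,0,0,0],
    [0,0,-2,0,0,0],
    [0,0,0,0,0,0],
    [0,0,0,0,0,0],
  ],
)

```text
t: 6.05
tool_pos: [551.5, -127.0, 112.6]
tool_rot: [0.781, -0.624, 0.004, -0.008]
contact_force: [-0.7, -0.7, -0.3]
width: 0.407
```

>>> arm_command(
  motion=[
    [0,-0.5,-0.6,-0.003,0.004,-0.01],
    [0,-0.1,-0.5,0,0,0],
    [0,0,0,0,0,0],
    [0,0,0,0,0,0],
  ],
)

```text
t: 6.55
tool_pos: [552.5, -133.1, 103.0]
tool_rot: [0.778, -0.628, 0.004, -0.006]
contact_force: [-0.5, -0.2, -0.1]
width: 0.41
```

>>> arm_command(
  motion=[
    [-0.1,0.05,-0.4,0,0,0],
    [0,0,-0.3,0,0,0],
    [0,0,0,0,0,0],
  ],
)

```text
t: 6.92
tool_pos: [551.4, -132.7, 95.6]
tool_rot: [0.778, -0.628, 0.004, -0.007]
contact_force: [-0.1, -0.0, -0.4]
width: 0.412
```

>>> arm_command(
  motion=[
    [0,0,0,0,0,0],
    [0,0,0,0,0,0],
    [0,0,0,0,0,0],
  ],
  jaw=80,
)

```text
t: 7.3
tool_pos: [551.7, -132.6, 95.9]
tool_rot: [0.778, -0.628, 0.005, -0.007]
contact_force: [-1.1, 0.4, 0.0]
width: 0.661
```

>>> arm_command(
  motion=[
    [0,0,3,0,0,0],
    [0,0,5,0,0,0],
    [-1.2,4.7,1,-0.005,0.01,-0.026],
    [-1.2,4.7,0,0,0,-0.026],
    [-1.3,4.7,0,0,0,-0.026],
    [-1.3,4.7,0,0,0,-0.026],
    [-1.3,4.7,0,0,0,-0.026],
    [-1.4,4.7,0,0,0,-0.026],
    [-1.3,3.7,0,0,0,-0.026],
    [0,0,0,0,0,0],
    [0,0,0,0,0,0],
  ],
)

```text
t: 8.68
tool_pos: [458.6, 195.8, 190.8]
tool_rot: [0.715, -0.699, 0.003, -0.004]
contact_force: [0.7, -0.4, -0.0]
width: 0.687
```

```bash
cat >> h.py <<'E'
def st():
    s=bot.sense(); R=Ro.from_quat(s["tool_rot"]).as_matrix(); print(s["t"],s["tool_pos"].round(1),"yaw",np.degrees(np.arctan2(R[1,0],R[0,0])).round(2),R[:,2].round(4),s["width"],s["contact_force"].round(1))
E
python3 - <<'E'
from h import *
st(); c=grab("scene"); np.save("s2.npy",c,allow_pickle=True); tops(c,510,570,-170,-90,30,68)
c=grab("wrist"); tops(c,400,640,-220,-60,58,68); tops(c,400,560,150,250,50,62)
E
```

```text
8.675 [458.6 195.8 190.8] yaw -88.63 [ 0.01    0.0019 -0.9999] 0.6866897921405243 [ 0.7 -0.4 -0. ]
[314 224  18  22 304] [ 546.5 -136.    50.6] [[556.5, -133.2], [30.7, 36.8], 12.1]
[247 141  48  16 753] [516.8 201.7  56.4] [[516.7, 202.1], [11.5, 35.9], 1.3]
[250 181  46  17 724] [485.6 199.7  56.4] [[485.0, 199.9], [12.4, 35.6], 2.6]
[251 219  44  16 689] [453.7 199.8  56.3] [[452.9, 199.6], [12.1, 35.8], 0.8]
```

>>> arm_command(
  motion=[
    [-0.5,0.4,-2,0,0.009,0],
    [0,0,-3,0,0,0],
    [0,0,-3,0,0,0],
    [0,0,0,0,0,0],
    [0,0,0,0,0,0],
  ],
)

```text
t: 9.4
tool_pos: [456.1, 195.5, 110.6]
tool_rot: [0.713, -0.701, -0.0, -0.002]
contact_force: [-0.5, 1.1, -0.8]
width: 0.69
```

>>> arm_command(
  motion=[
    [-0.2,0.4,-1.2,0,0,0],
    [0,0,-1,0,0,0],
    [0,0,0,0,0,0],
    [0,0,0,0,0,0],
  ],
)

```text
t: 9.9
tool_pos: [455.1, 200.4, 89.3]
tool_rot: [0.713, -0.701, 0.0, -0.004]
contact_force: [-0.5, 0.2, 0.4]
width: 0.686
```

>>> arm_command(
  motion=[
    [0,0,0,0,0,0],
    [0,0,0,0,0,0],
    [0,0,0,0,0,0],
    [0,0,0,0,0,0],
    [0,0,0,0,0,0],
  ],
  jaw=255,
)

```text
t: 10.52
tool_pos: [455.2, 200.6, 89.9]
tool_rot: [0.713, -0.701, 0.0, -0.005]
contact_force: [0.2, 0.2, -0.7]
width: 0.407
```

>>> arm_command(
  motion=[
    [0,0,3,0,0,0],
    [0,0,4.5,0,0,0],
    [1,-4.7,1,0,0,0.027],
    [1,-4.7,0,0,0,0.027],
    [1,-4.7,0,0,0,0.027],
    [1,-4.7,0,0,0,0.027],
    [1,-4.7,0,0,0,0.027],
    [1.1,-4.7,0,0,0,0.027],
    [1.1,-4.7,0,0,0,0.027],
    [0,0,0,0,0,0],
    [0,0,0,0,0,0],
  ],
)

```text
t: 11.9
tool_pos: [527.8, -138.4, 177.5]
tool_rot: [0.778, -0.628, 0.0, -0.005]
contact_force: [0.1, 0.5, -1.5]
width: 0.41
```

```bash
python3 - <<'E'
from h import *
st(); c=grab("wrist"); tops(c,400,640,-220,-60,55,68); tops(c,400,640,-220,-60,18,28)
cv2.imwrite("pics/w4.png",c["image"])
E
```

```text
11.9 [ 527.8 -138.4  177.5] yaw -77.75 [ 0.007   0.0077 -0.9999] 0.40978668400460555 [ 0.1  0.5 -1.5]
[ 258  120   39   57 1823] [ 586.2 -124.9   62.6] [[585.4, -124.9], [38.9, 26.3], 12.2]
[254 190  50  19 865] [ 550.4 -133.2   62.3] [[549.4, -133.8], [12.6, 36.2], 12.5]
[234 129  25  30 712] [580.7 -99.8  20.4] [[580.1, -99.3], [24.1, 20.3], 12.1]
[296 129  26  30 749] [ 591.4 -149.6   20.4] [[591.2, -150.1], [24.0, 21.0], 12.7]
[258 180  42   4  91] [ 555.  -132.    22.9] [[555.2, -132.4], [0.7, 35.1], 13.0]
[236 194  15  14 193] [ 532.2 -105.9   22.3] [[531.5, -105.7], [11.5, 12.2], 14.2]
[305 194  14  15 194] [ 544.1 -164.2   22.3] [[543.8, -164.3], [12.3, 11.5], 13.3]
```

View pics/w4.png

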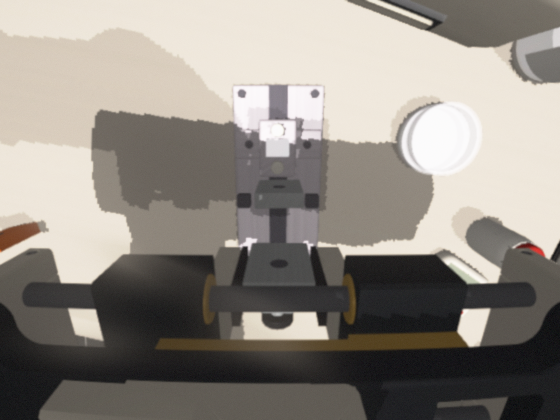

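The first plate stands upright and square on the bed at (279,195), its top at 62 mm. The second is held at (280,262).

>>> arm_command(
  motion=[
    [0.1,0.1,-2.2,0,0,0],
    [0,0,-2.5,0,0,0],
    [0,0,-2,0,0,0],
    [0,0,0,0,0,0],
    [0,0,0,0,0,0],
  ],
)

```text
t: 12.58
tool_pos: [529.4, -131.7, 111.0]
tool_rot: [0.781, -0.624, 0.001, -0.006]
contact_force: [-0.5, 1.0, 0.2]
width: 0.404
```

>>> arm_command(
  motion=[
    [0,-0.5,-0.6,-0.003,0.002,-0.01],
    [0,-0.1,-0.4,0,0,0],
    [0,0,0,0,0,0],
    [0,0,0,0,0,0],
  ],
)

```text
t: 13.08
tool_pos: [530.4, -137.8, 102.4]
tool_rot: [0.778, -0.628, 0.003, -0.005]
contact_force: [-0.7, 0.1, -1.1]
width: 0.41
```

>>> arm_command(
  motion=[
    [-0.1,0.05,-0.4,0,0,0],
    [0,0,-0.2,0,0,0],
    [0,0,0,0,0,0],
  ],
)

```text
t: 13.45
tool_pos: [529.3, -137.3, 96.1]
tool_rot: [0.778, -0.628, 0.003, -0.005]
contact_force: [0.3, 0.2, -0.5]
width: 0.406
```

>>> arm_command(
  motion=[
    [0,0,0,0,0,0],
    [0,0,0,0,0,0],
    [0,0,0,0,0,0],
  ],
  jaw=80,
)

```text
t: 13.82
tool_pos: [529.7, -137.3, 96.3]
tool_rot: [0.778, -0.628, 0.003, -0.006]
contact_force: [-0.6, -1.5, -0.4]
width: 0.655
```

>>> arm_command(
  motion=[
    [0,0,3,0,0,0],
    [0,0,5,0,0,0],
    [-0.6,4.7,1,-0.005,0.008,-0.026],
    [-0.6,4.7,0,0,0,-0.026],
    [-0.6,4.7,0,0,0,-0.026],
    [-0.6,4.7,0,0,0,-0.026],
    [-0.6,4.7,0,0,0,-0.026],
    [-0.6,4.7,0,0,0,-0.026],
    [-0.6,4.7,0,0,0,-0.026],
    [0,0,0,0,0,0],
    [0,0,0,0,0,0],
  ],
)

```text
t: 15.2
tool_pos: [485.5, 201.7, 191.0]
tool_rot: [0.715, -0.699, 0.002, -0.003]
contact_force: [0.5, 0.2, -0.8]
width: 0.687
```

```bash
python3 - <<'E'
from h import *
st(); c=grab("wrist"); tops(c,400,560,150,250,50,62)
E
```

```text
15.2 [485.5 201.7 191. ] yaw -88.71 [ 0.0078  0.0016 -1.    ] 0.6867396547413634 [ 0.5  0.2 -0.8]
[255 174  47  17 723] [517.  201.8  56.4] [[516.6, 201.8], [12.0, 36.1], 1.3]
[258 212  44  17 704] [485.6 199.6  56.3] [[484.7, 199.9], [13.0, 35.4], 0.7]
```

>>> arm_command(
  motion=[
    [-0.1,-0.1,-2,0,0.007,0],
    [0,0,-3,0,0,0],
    [0,0,-3,0,0,0],
    [0,0,0,0,0,0],
    [0,0,0,0,0,0],
  ],
)

```text
t: 15.88
tool_pos: [486.3, 195.8, 111.3]
tool_rot: [0.713, -0.701, -0.0, -0.002]
contact_force: [0.3, 0.4, 0.9]
width: 0.686
```

>>> arm_command(
  motion=[
    [-0.2,0.4,-1.2,0,0,0],
    [0,0,-1,0,0,0],
    [0,0,0,0,0,0],
    [0,0,0,0,0,0],
  ],
)

```text
t: 16.38
tool_pos: [485.2, 200.7, 90.1]
tool_rot: [0.713, -0.701, 0.0, -0.004]
contact_force: [-0.2, -0.3, 0.8]
width: 0.686
```

>>> arm_command(
  motion=[
    [0,0,0,0,0,0],
    [0,0,0,0,0,0],
    [0,0,0,0,0,0],
    [0,0,0,0,0,0],
    [0,0,0,0,0,0],
  ],
  jaw=255,
)

```text
t: 17.0
tool_pos: [485.4, 200.9, 90.7]
tool_rot: [0.713, -0.701, 0.0, -0.005]
contact_force: [-0.2, 0.7, 0.3]
width: 0.408
```

>>> arm_command(
  motion=[
    [0,0,3,0,0,0],
    [0,0,4.5,0,0,0],
    [0.2,-4.7,1,0,0,0.027],
    [0.2,-4.7,0,0,0,0.027],
    [0.3,-4.7,0,0,0,0.027],
    [0.3,-4.8,0,0,0,0.027],
    [0.3,-4.8,0,0,0,0.027],
    [0.3,-4.8,0,0,0,0.027],
    [0.3,-4.7,0,0,0,0.027],
    [0,0,0,0,0,0],
    [0,0,0,0,0,0],
  ],
)

```text
t: 18.38
tool_pos: [503.5, -140.8, 178.7]
tool_rot: [0.778, -0.628, 0.001, -0.005]
contact_force: [0.1, 0.3, -0.6]
width: 0.408
```

```bash
python3 - <<'E'
from h import *
st(); c=grab("wrist"); tops(c,400,640,-220,-60,55,68)
E
```

```text
18.375 [ 503.5 -140.8  178.7] yaw -77.77 [ 0.0081  0.0074 -0.9999] 0.40830883579502486 [ 0.1  0.3 -0.6]
[ 262   83   39   60 1983] [ 585.7 -125.    62.5] [[585.3, -125.0], [39.3, 26.1], 11.6]
[257 157  51  19 897] [ 549.9 -133.8   62.4] [[549.5, -133.6], [12.2, 35.8], 12.6]
[258 188  49  19 849] [ 528.  -138.4   62.4] [[526.9, -138.6], [12.6, 35.6], 12.5]
```

>>> arm_command(
  motion=[
    [0.1,-0.1,-2.2,0,0,0],
    [0,0,-2.5,0,0,0],
    [0,0,-2,0,0,0],
    [0,0,0,0,0,0],
    [0,0,0,0,0,0],
  ],
)

```text
t: 19.05
tool_pos: [505.9, -136.4, 111.9]
tool_rot: [0.781, -0.624, 0.002, -0.006]
contact_force: [0.2, 0.1, -0.5]
width: 0.409
```

>>> arm_command(
  motion=[
    [-0.1,-0.5,-0.6,-0.003,0.002,-0.01],
    [0,-0.1,-0.4,0,0,0],
    [0,0,0,0,0,0],
    [0,0,0,0,0,0],
  ],
)

```text
t: 19.55
tool_pos: [506.0, -142.5, 103.2]
tool_rot: [0.778, -0.628, 0.003, -0.006]
contact_force: [0.4, 0.0, -0.4]
width: 0.408
```

>>> arm_command(
  motion=[
    [-0.1,0.05,-0.4,0,0,0],
    [0,0,-0.2,0,0,0],
    [0,0,0,0,0,0],
  ],
)

```text
t: 19.92
tool_pos: [504.9, -142.0, 96.9]
tool_rot: [0.778, -0.629, 0.003, -0.006]
contact_force: [0.3, 0.0, -0.2]
width: 0.408
```

>>> arm_command(
  motion=[
    [0,0,0,0,0,0],
    [0,0,0,0,0,0],
    [0,0,0,0,0,0],
  ],
  jaw=80,
)

```text
t: 20.3
tool_pos: [505.1, -142.0, 97.1]
tool_rot: [0.778, -0.628, 0.004, -0.006]
contact_force: [-0.2, -0.0, -0.3]
width: 0.663
```

>>> arm_command(
  motion=[
    [0,0,3,0,0,0],
    [0,0,5,0,0,0],
    [-2.5,-0.5,0.5,0,0,0],
    [-2.5,-0.5,0,0,0,0],
    [-2.5,-0.5,0,0,0,0],
    [-2.4,-0.5,0,0,0,0],
    [0,0,0,0,0,0],
    [0,0,0,0,0,0],
  ],
)

```text
t: 21.3
tool_pos: [403.9, -162.5, 185.5]
tool_rot: [0.778, -0.628, 0.005, -0.006]
contact_force: [0.9, 0.2, 0.4]
width: 0.687
```

```bash
python3 - <<'E'
from h import *
st(); c=grab("wrist"); tops(c,400,640,-220,-60,55,68)
cv2.imwrite("pics/w5.png",c["image"])
E
```

```text
21.3 [ 403.9 -162.5  185.5] yaw -77.84 [ 0.0156  0.0041 -0.9999] 0.6873148217506079 [0.9 0.2 0.4]
[ 255    3   54   25 1223] [ 548.4 -134.1   62.3] [[549.3, -133.8], [13.1, 35.4], 12.8]
[ 255   41   54   22 1120] [ 526.4 -139.2   62.4] [[526.8, -138.9], [12.7, 35.9], 12.3]
[255  77  52  19 967] [ 504.4 -143.2   62.4] [[504.4, -143.0], [11.9, 35.4], 12.0]
[ 259  122   42   40 1622] [ 467.5 -150.1   62.7] [[466.9, -150.3], [28.0, 30.0], 12.2]
```

View pics/w5.png

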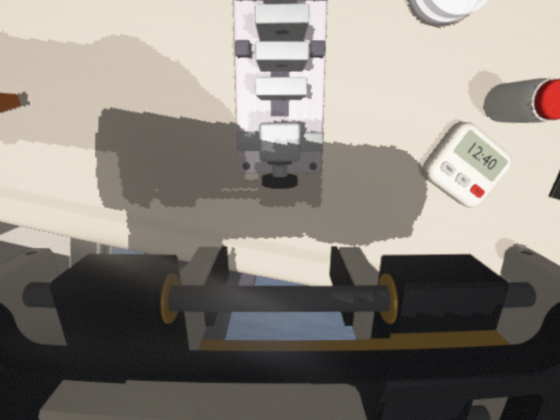

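The view shows three plates standing in line at (282,20), (282,55) and (281,87), then the jaw at (280,140) and the button at (280,180). The way down behind the button is clear.

>>> arm_command(
  motion=[
    [-0.1,0,-2.5,0,0.004,0],
    [0,0,-3,0,0,0],
    [0,0,-2.5,0,0,0],
    [0,0,0,0,0,0],
    [0,0,0,0,0,0],
  ],
  jaw=255,
)

```text
t: 21.98
tool_pos: [407.0, -161.9, 104.2]
tool_rot: [0.779, -0.628, 0.004, -0.006]
contact_force: [-0.2, -0.4, 1.2]
width: 0.18
```

>>> arm_command(
  motion=[
    [-0.1,-0.1,-1.1,0,0,0],
    [0,0,0,0,0,0],
    [0,0,0,0,0,0],
    [0,0,0,0,0,0],
  ],
)

```text
t: 22.48
tool_pos: [407.5, -162.9, 94.6]
tool_rot: [0.779, -0.627, 0.006, -0.007]
contact_force: [1.0, -0.0, 0.5]
width: 0.004
```

>>> arm_command(
  motion=[
    [0.39,0.08,0,0,0,0],
    [0.39,0.08,0,0,0,0],
    [0.39,0.08,0,0,0,0],
    [0.39,0.08,0,0,0,0],
    [0.39,0.08,0,0,0,0],
    [0.39,0.08,0,0,0,0],
    [0,0,0,0,0,0],
  ],
)

```text
t: 23.35
tool_pos: [431.8, -157.9, 94.6]
tool_rot: [0.779, -0.627, 0.005, -0.006]
contact_force: [0.3, 0.1, 0.5]
width: 0.007
```

```bash
python3 - <<'E'
from h import *
st(); c=grab("wrist"); tops(c,400,640,-220,-60,55,68)
c=grab("side"); p=project(c,[450,-150,40])[0].astype(int); u,v=p
cv2.imwrite("pics/s6.png",cv2.resize(c["image"][max(0,v-75):v+75,max(0,u-100):u+100],(800,600),interpolation=cv2.INTER_CUBIC))
E
```

```text
23.35 [ 431.8 -157.9   94.6] yaw -77.73 [ 0.0158  0.0035 -0.9999] 0.006752309391754105 [0.3 0.1 0.5]
[ 234    0   94   34 3004] [ 547.5 -134.4   62.3] [[548.1, -134.4], [10.8, 36.0], 12.8]
[ 235   58   91   33 2940] [ 526.6 -138.8   62.4] [[526.9, -138.9], [11.9, 36.4], 12.4]
[ 236  117   87   29 2453] [ 504.8 -143.1   62.4] [[504.7, -143.0], [11.5, 36.0], 12.4]
[ 243  163   68   63 4104] [ 478.5 -147.8   62.8] [[477.3, -148.0], [27.9, 30.1], 11.5]
[270 249  14  15  92] [ 446.  -154.7   55.5] [[445.4, -154.6], [6.4, 7.0], 53.3]
[267 266  11  16 129] [ 439.7 -154.4   62.6] [[439.6, -153.7], [5.4, 2.1], 81.0]
[280 267  11  14 121] [ 440.7 -159.6   62.5] [[441.0, -160.0], [2.2, 5.3], 28.7]
```

View pics/s6.png

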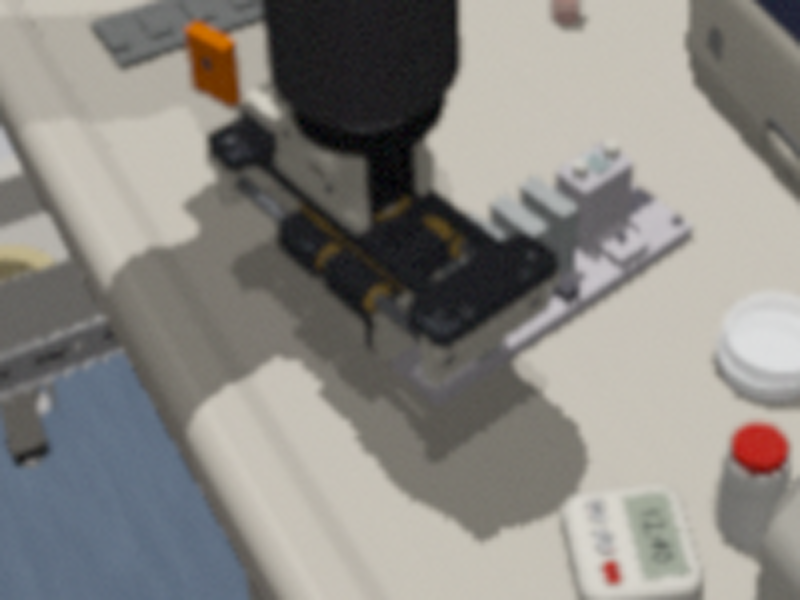

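The gripper touches the button and the jaw has already moved about 10 mm; the plates at (515,215) and (550,195) are still upright. I keep pushing gently.

>>> arm_command(
  motion=[
    [0.35,0.075,0,0,0,0],
    [0.35,0.075,0,0,0,0],
    [0.35,0.075,0,0,0,0],
    [0.35,0.075,0,0,0,0],
    [0.35,0.075,0,0,0,0],
    [0.35,0.075,0,0,0,0],
    [0.35,0.075,0,0,0,0],
    [0.35,0.075,0,0,0,0],
    [0.35,0.075,0,0,0,0],
    [0.35,0.075,0,0,0,0],
    [0,0,0,0,0,0],
  ],
)

```text
t: 24.82
tool_pos: [467.2, -150.3, 94.4]
tool_rot: [0.778, -0.628, 0.004, -0.005]
contact_force: [-2.6, -0.7, 1.6]
width: 0.004
```

```bash
python3 - <<'E'
from h import *
st(); s=bot.sense(); p=s["tool_pos"]-[549.7,-132.5,0]; a=np.radians(12); print("fix",p[0]*np.cos(a)+p[1]*np.sin(a),-p[0]*np.sin(a)+p[1]*np.cos(a))
c=grab("wrist"); tops(c,400,640,-220,-60,55,68)
E
```

```text
24.825 [ 467.2 -150.3   94.4] yaw -77.77 [ 0.0124  0.0032 -0.9999] 0.004242618281449796 [-2.6 -0.7  1.6]
fix -84.4347663821895 -0.2688621863884677
[ 243    0   69   66 3796] [ 577.2 -126.9   62.6] [[577.0, -126.8], [23.2, 26.3], 12.1]
[  236    76    90   151 11766] [ 535.3 -137.    62.5] [[530.0, -137.6], [64.2, 36.5], 9.9]
[271 250  17  14  91] [ 481.4 -147.5   55.4] [[482.0, -148.1], [7.4, 7.1], 24.3]
[267 267  11  15 126] [ 474.9 -146.9   62.5] [[475.0, -146.3], [5.4, 2.6], 69.4]
[280 267  11  15 128] [ 475.9 -152.    62.2] [[476.3, -152.5], [2.3, 5.3], 34.1]
```

>>> arm_command(
  motion=[
    [0.2,0.04,0,0,0,0],
    [0.2,0.04,0,0,0,0],
    [0.2,0.04,0,0,0,0],
    [0,0,0,0,0,0],
    [0,0,0,0,0,0],
  ],
)

```text
t: 25.5
tool_pos: [471.8, -149.3, 94.2]
tool_rot: [0.778, -0.628, 0.003, -0.004]
contact_force: [-4.3, -1.7, 4.0]
width: 0.001
```

>>> arm_command(
  motion=[
    [0.2,0.04,0,0,0,0],
    [0.2,0.04,0,0,0,0],
  ],
)

```text
t: 25.75
tool_pos: [475.1, -148.6, 94.1]
tool_rot: [0.778, -0.628, 0.002, -0.004]
contact_force: [-6.6, -1.1, 4.3]
width: 0.002
```

```bash
cat >> h.py <<'E'
def fix():
    st(); s=bot.sense(); p=s["tool_pos"]-[549.7,-132.5,0]; a=np.radians(12); print("fix",p[0]*np.cos(a)+p[1]*np.sin(a),-p[0]*np.sin(a)+p[1]*np.cos(a))
E
python3 - <<'E'
from h import *
fix()
c=grab("wrist"); tops(c,400,640,-220,-60,55,68)
E
```

```text
25.75 [ 475.1 -148.6   94.1] yaw -77.82 [ 0.0084  0.003  -1.    ] 0.002139610419398111 [-6.6 -1.1  4.3]
fix -76.3248786051909 -0.2778552276657127
[  236     0    90   233 16699] [ 552.  -132.6   62.6] [[549.7, -133.9], [95.4, 36.3], 10.2]
[270 250  17  14 110] [ 488.9 -145.9   55.5] [[489.0, -146.2], [7.2, 7.9], 11.6]
[267 267  11  16 129] [ 482.7 -145.2   62.6] [[482.7, -144.6], [5.3, 2.6], 80.2]
[280 267  11  15 127] [ 483.7 -150.4   62.3] [[484.1, -150.9], [2.1, 5.3], 33.6]
```

>>> arm_command(
  motion=[
    [0.2,0.04,0,0,0,0],
    [0.1,0.02,0,0,0,0],
  ],
)

```text
t: 26.05
tool_pos: [476.4, -148.3, 93.8]
tool_rot: [0.778, -0.628, 0.001, -0.003]
contact_force: [-7.0, -2.0, 5.6]
width: 0.004
```

>>> arm_command(
  motion=[
    [0,0,0,0,0,0],
    [0,0,0,0,0,0],
    [0,0,0,0,0,0],
    [0,0,0,0,0,0],
  ],
)

```text
t: 26.55
tool_pos: [474.2, -148.8, 93.5]
tool_rot: [0.778, -0.629, -0.0, -0.001]
contact_force: [-5.0, -2.0, 4.7]
width: 0.003
```

```bash
python3 - <<'E'
from h import *
fix()
for i in range(3):
    c=grab("wrist"); print(bot.sense()["contact_force"].round(1))
P=cloud(c); a=np.radians(12); q=P[(P[...,2]>60)&(P[...,2]<65)]-[549.7,-132.5,0]
q=np.c_[q[:,0]*np.cos(a)+q[:,1]*np.sin(a),-q[:,0]*np.sin(a)+q[:,1]*np.cos(a)]; q=q[(abs(q[:,1])<25)&(q[:,0]>-75)&(q[:,0]<70)]
print("width profile", [(x,np.ptp(q[(q[:,0]>x)&(q[:,0]<x+2),1]).round(1) if ((q[:,0]>x)&(q[:,0]<x+2)).any() else 0) for x in range(-60,30,2)])
cv2.imwrite("pics/w7.png",cv2.resize(c["image"][0:300,130:410],(700,750))[:600])
E
```

```text
26.55 [ 474.2 -148.8   93.5] yaw -77.89 [ 8.0e-04  2.4e-03 -1.0e+00] 0.0031908969957522397 [-5.  -2.   4.7]
fix -77.26380430149658 -0.24472147729813187
[-5.5 -1.5  4.4]
[-4.9 -1.6  3.9]
[-5.4 -1.1  2.8]
width profile [(-60, 0), (-58, 0), (-56, 0), (-54, 0), (-52, 0), (-50, 0), (-48, np.float64(24.8)), (-46, np.float64(29.5)), (-44, np.float64(29.4)), (-42, np.float64(29.3)), (-40, np.float64(29.1)), (-38, np.float64(29.4)), (-36, np.float64(29.8)), (-34, np.float64(29.7)), (-32, np.float64(29.5)), (-30, np.float64(29.3)), (-28, np.float64(29.3)), (-26, np.float64(29.5)), (-24, np.float64(29.9)), (-22, np.float64(28.9)), (-20, np.float64(35.7)), (-18, np.float64(35.5)), (-16, np.float64(35.9)), (-14, np.float64(35.7)), (-12, np.float64(35.5)), (-10, np.float64(35.8)), (-8, np.float64(35.5)), (-6, np.float64(36.0)), (-4, np.float64(35.6)), (-2, np.float64(35.2)), (0, np.float64(36.0)), (2, np.float64(35.9)), (4, np.float64(35.4)), (6, np.float64(35.4)), (8, np.float64(35.8)), (10, np.float64(35.9)), (12, np.float64(35.8)), (14, np.float64(35.7)), (16, np.float64(35.0)), (18, np.float64(25.6)), (20, np.float64(25.5)), (22, np.float64(26.0)), (24, np.float64(25.8)), (26, np.float64(25.6)), (28, np.float64(25.6))]
```

View pics/w7.png

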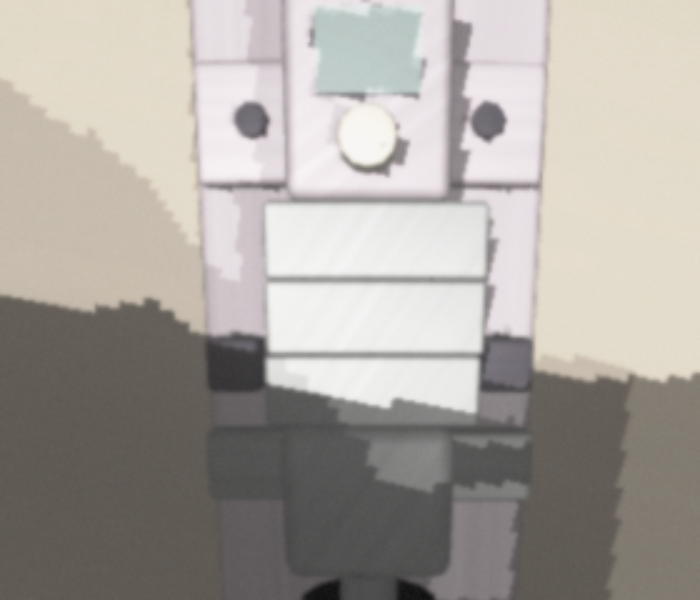

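The pack is closed: block (368,100), three plates face to face (375,240 / 375,318 / 372,385), and jaw (367,500). The jaw's ears (245,463) clearly stand off the lugs (236,362), about 9.5 mm short by the profile. Zero rows let the push relax, so I press deeper.

>>> arm_command(
  motion=[
    [0.4,0.085,0.03,0,0,0],
    [0.4,0.085,0.03,0,0,0],
  ],
)

```text
t: 26.95
tool_pos: [479.7, -147.6, 93.6]
tool_rot: [0.778, -0.629, -0.002, 0.0]
contact_force: [-9.0, -3.4, 6.0]
width: 0.007
```

```bash
python3 - <<'E'
from h import *
for i in range(4):
    fix(); c=grab("wrist")
E
```

```text
26.95 [ 479.7 -147.6   93.6] yaw -77.93 [-0.0042  0.0021 -1.    ] 0.007026557646093627 [-9.  -3.4  6. ]
fix -71.64081291656532 -0.19896249025550894
27.0 [ 479.9 -147.6   93.6] yaw -77.93 [-0.0044  0.002  -1.    ] 0.004981284653417254 [-7.7 -2.6  6.3]
fix -71.41801741291751 -0.2378576708554654
27.05 [ 479.6 -147.6   93.5] yaw -77.93 [-0.0045  0.002  -1.    ] 0.007565024528487623 [-8.7 -3.4  7. ]
fix -71.66432958829752 -0.2127696427008221
27.1 [ 479.5 -147.6   93.5] yaw -77.93 [-0.0046  0.002  -1.    ] 0.004806428880919592 [-8.3 -4.   6.9]
fix -71.83599544747102 -0.20144901673793747
```

```bash
python3 - <<'E'
from h import *
for i in range(8):
    c=grab("wrist")
fix()
P=cloud(c); a=np.radians(12); q=P[(P[...,2]>60)&(P[...,2]<65)]-[549.7,-132.5,0]
q=np.c_[q[:,0]*np.cos(a)+q[:,1]*np.sin(a),-q[:,0]*np.sin(a)+q[:,1]*np.cos(a)]; q=q[(abs(q[:,1])<25)&(q[:,0]>-75)&(q[:,0]<70)]
print("jaw back",q[:,0].min(),"plates",q[abs(q[:,1])>16.5][:,0].min(),q[abs(q[:,1])>16.5][:,0].max())
# button rear disc visible? black pixels between jaw and fingers
b=P[(P[...,2]>48)&(P[...,2]<58)]-[549.7,-132.5,0]; bx=b[:,0]*np.cos(a)+b[:,1]*np.sin(a); by=-b[:,0]*np.sin(a)+b[:,1]*np.cos(a)
k=(abs(by)<14)&(bx>-90)&(bx<-45); print("button top x range",np.percentile(bx[k],[2,50,98]) if k.any() else None,k.sum())
E
```

```text
27.55 [ 479.4 -147.7   93.6] yaw -77.94 [-0.0044  0.0021 -1.    ] 0.003977029458700173 [-8.3 -3.   6.2]
fix -71.9181501639101 -0.21928129699352006
jaw back -64.97778602125933 plates -19.400389785470107 16.483186046651646
button top x range [-66.09264425 -57.10105622 -54.65203522] 817
```

The push is steady at about 8.8 N. The button disc stands about 7 mm in front of the jaw's back instead of 14 mm, so it is about 7 mm in. Handing in.

```bash
python3 -c "
from h import *
print(job.finish_job()); fix()"
```

```text
the job is handed in; nothing more can be done
None
the job is handed in; nothing more can be done
```

I stood three of the grey spacer plates on the press's bed and pushed the jaw shut by its button. I handed the job in at about 27.6 s, still holding the button in.

- **Number of plates:** I measured the gap with the jaw on its stops at about 26.7 mm. Two plates (24 mm) would be too short, so three (36 mm) is the fewest that bites.
- **Clamp:** The last depth profile showed the plates face to face from fixture x −19.4 to 16.5 mm, against both the jaw and the block. The jaw's ears were about 9.5 mm short of their stops.
- **Button:** It was about 7 mm in by the disc's position. The push held steady at about 8.8 N, which fits about 6.5 mm.
- **Spare plate and other things:** I moved nothing but the three plates and the jaw. The fourth plate was in the rack when last measured, after the second plate was placed. I took no final picture of the rack or the other things.

An earlier, lighter push relaxed to about 5.5 N, so I pressed deeper before handing in. The tool also felt an upward force of about 6 N at the end, most likely friction on the button. No check failed.

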